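# Lock the swing-out sample stage with its clevis pin

### The job

Swing the sample stage's arm home so that its lug sits fully in the fork of the rig, then take the long pin out of the stand and push it down through the fork and the lug until its head sits firmly on the fork. Leave the short pin in the stand, and do not disturb the loose dish or the screwdriver.

Things in the scene. Friction and masses are not known exactly. Their poses are not given: they have to be found in the camera images.
- rig: Fixed rig: black base plate 190 x 300 x 12 mm, a hinge post near its +y end and, near its -y end, a fork of two level plates (70 x 50 x 14 mm), one above the other, held by an upright web on their +x side, open to -x. Origin at the base plate's underside, z up; the closed arm lies along the rig's -y from hinge to fork.
- fork_hole (a point): Centre of the mouth of the vertical pin hole, on the top face of the fork's upper plate, 86 mm above the table; axes as the rig's. Both plates have an 18 mm through hole, slightly chamfered; they span heights 72-86 and 38-52 mm, free space below. The hole is 35 mm from the fork's -x edge, 25 mm from its y edges; the web's top is level with the fork's top.
- stage_hinge (a point): On the vertical hinge axis of the stage arm, 70 mm above the table; 240 mm from the fork hole.
- stage_arm (a joint): Angle of the stage arm (rad). 0: home against its stop, lug hole in line with the fork holes. Grows as the arm swings out, clockwise seen from above, so that its lug leaves the fork towards the rig's -x. Turns freely with light friction and stays where it is left.
- grip_post (a point): Centre of the top of the upright round grip post on the white arm: 22 mm diameter, 45 mm tall, top 115 mm above the table, 160 mm from the hinge axis. y of its frame points along the arm to the hinge. Towards the hinge the arm carries a clamped glass dish (rim 94 mm above the table) on a carrier plate whose edge is 46 mm from the post's axis.
- lug_hole (a point): Centre of the top of the 19 mm vertical hole in the lug at the arm's end, 240 mm from the hinge axis, 70 mm above the table. Lug 44 x 50 x 16 mm.
- stand: Fixed grey block 80 x 160 x 40 mm on the table, with two blind holes (19 mm, 25 mm deep) 50 mm either side of its centre along its y; a pin stands in each. Origin at its underside.
- long_pin: Long headed steel pin, standing head up in the stand. Shank 16 mm diameter, 68 mm long, its lowest 10 mm tapering to 8 mm; head a plain cylinder 30 mm diameter, 30 mm tall (98 mm in all). Origin at the shank's tip, z along the axis to the head. In the stand the head's underside is 83 mm above the table. About 0.14 kg.
- long_pin_seat (a point): Centre of the underside of the long pin's head, 68 mm above its tip; at the fork_hole point when the pin is seated. A spring plunger under the fork's lower plate grips the pin: by its own weight it stops with the head 5 to 12 mm too high, and pushing it home takes roughly 5 to 10 N.
- short_pin: Short headed steel pin in the other hole of the stand: same 30 mm head and 16 mm shank, but the shank only 40 mm long, so that its head stands 28 mm lower. To be left there. Origin at its tip.
- dish: Loose glass dish on the table, 90 mm across, 18 mm high. Bystander. Origin at its underside.
- driver: Loose screwdriver 190 mm long with a black handle, lying on the table. Bystander.
Not all that is in view belongs to the job. What is shaped like the long_pin but green is not meant.

How it is judged:
By the outcome, as a careful person would: the job done as asked, in the order asked, and still so for the second after the job is handed in, with the robot touching nothing.
It also fails if it takes over 64 s, if anything falls off the work surface, if the arm or the gripper's body presses on something with over 40 N, if the wrist force passes 120 N, or if a joint passes its speed limit or range.

### The arm

A 6-joint arm with a two-finger parallel gripper is mounted at the origin on the work surface. World frame = base frame: x ahead of the robot, y to its left, z up, the work surface at z = 0. Lengths are in m, angles in rad, forces in N, time in s.
With the tool pointing down it reaches from about 0.25 to 0.775 m from the base axis. Payload 4 kg.
Tool frame: the origin (TCP) lies between the finger pads; the fingertips stand 11 mm ahead of it and the grasp point (between the pads) lies 8 mm behind it (ctrl.tip_reach is the z of the fingertips in the tool frame, in m); z points along the fingers, y is the line along which they close (so a half turn about z gives the same grasp; the last joint's range is limited). The gripper opens to 94 mm and grips with 3 to 60 N. Pads are 16 mm wide; open, the fingers measure 119 mm over their backs; the gripper's body (75 mm by 177 mm) begins 78 mm behind the grasp point.
Start: joints at [1.085, 0.087, 1.371, -0, 1.684, -0.103], TCP at [0.205, 0.51, 0.217] pointing down, gripper open.
Joint ranges: [-3.1, 3.1], [-0.76, 2.03], [0.27, 2.55], [-1.08, 4.22], [0.17, 2.65], [-2.57, 2.57]. Speed limits (rad/s): [2.79, 2.79, 3.14, 3.14, 3.14, 3.14].

### API

Orientations are given as [roll, pitch, yaw] about the fixed x, y, z axes, in that order (R = Rz(yaw) Ry(pitch) Rx(roll)).
In Python, from rig import ctrl, eyes, boxes_of, mark_of gives the robot as it stands. The module is installed in compiled form; this text tells all that it offers.
- The arm moves only by the shell command python3 -m jog 'ROWS' [FORCE]. ROWS is JSON, a list of rows, each a list of 3 entries, a list of its own where there are three numbers: the opening, from -1 (shut) to 1 (fully open), then the shift along the tool's x, y, z as a fraction of full scale, then the turn, a rotation vector about the tool's x, y, z as a fraction of full scale. In form: [[gripper, [dx, dy, dz], [ax, ay, az]], ...]. A call has exactly 10 rows; each row shifts and turns the commanded pose from where the row before left it, along the tool's axes as they then stand; what a row does not reach is not made up. Full scale, the value 1, is 0.03 m for a shift and 0.15 rad for a turn. A row lasts 1/10 s, in which the tool goes at most 50 mm and 8.59 degrees, less where a joint would pass 70% of its speed; a pose out of reach is approached as far as the arm can. A call with a number of a shift or a turn outside -1 to 1 is refused whole. A call with a gripper value outside its range is refused whole. The fingers move at their own pace and stop on an object; FORCE is the grip in N (left out, the last holds). Time passes only in rows, so rows that do not move let the fingers close, or fill a call up. It gives the time, the measured TCP pose, the force, the opening and the grip force at its end, in the units of the state.
- ctrl.get_state(): the state, without advancing time (a new reading comes with each control period).
- eyes.snapshot(name): name is "side" or "top" or "wrist"; returns (picture, depth): 384x512x3 uint8, red, green, blue; 384x512 float32, m along the optical axis (not along the pixel's ray), 0 where there is no reading.
- eyes.camera_model(name): a dict with "intrinsics" (3x3 intrinsics, pixels), "extrinsics" (4x4, takes a point from camera to world coordinates). Camera axes: x right, y up, looking along -z (the intrinsics and any distortion apply to the point x, -y, -z); pixel columns grow to the right and rows downward; lengths in m; the calibration is good to about 2 mm. A picture is of the moment at which its call begins: read the wrist's pose just before it. camera_model takes no time and is no camera call; for the wrist camera it gives the pose at the moment of the call.
- ctrl.job_done(): hands the job in; it is judged then, once.
Trained networks look in the newest picture that a camera, given by its name, has taken for a name from the list of things; names that differ only in an ending like _2 or _b are one class to them, and where a whole thing is asked for, a point or a joint stands for the part that bears it (a point fixed in the world has none). Each returns a list of dicts, best first, with "conf" (0 to 1); they miss things now and then, are a little off and sometimes report something else, mostly with a low value. They report only what shows in the picture. A call takes as long as a camera call. They do not tell look-alikes from the thing itself.
- boxes_of(camera, target): "box" ([left, top, right, bottom] in pixels, round what is visible of it).
- mark_of(camera, target): "position" ([row, column] in pixels: a listed point, or the origin of a listed thing).
The state is a dict: "time": time; "joint_positions": joint angles; "dq": joint speeds; "effort": joint torques, N m; "position": TCP position; "orientation": TCP orientation; "wrist_force": force on the tool from outside, world axes, zero at the start; "torque": the same for the moment, N m; "width": finger opening in m; "gripper_force": force on a finger pad.
Only numpy, scipy, OpenCV 4.12 (cv2) and the standard library are available. Lean on these libraries where they do the work, as an engineer would, in place of code of your own. Each camera call takes 0.05 s, during which the arm holds its last target. There are 200 camera calls.

## Working session

There is one attempt and no reset: what is moved stays moved. The work goes in short steps, Python scripts to look and compute and a shell command to move; the robot and the scene stay as the last step left them, time stands still between calls to the robot, and variables do not carry over. Pictures are saved under pics/ and viewed, at most 10 in all, crops included, and the job is handed in when it is done.

```bash
mkdir -p pics
cat > h.py <<'E'
import numpy as np, cv2
from rig import ctrl, eyes, boxes_of, mark_of
def snap(n, f=None):
    im,d=eyes.snapshot(n)
    if f: cv2.imwrite('pics/'+f,im[:,:,::-1])
    return im,d
def ray(n,rc):
    m=eyes.camera_model(n);K=m['intrinsics'];T=np.array(m['extrinsics'])
    v=np.linalg.inv(K)@[rc[1],rc[0],1.]
    return T[:3,3], T[:3,:3]@np.array([v[0],-v[1],-v[2]])
def at_z(n,rc,z):
    o,d=ray(n,rc); return o+d*(z-o[2])/d[2]
def at_d(n,rc,depth):
    o,d=ray(n,rc); return o+d*depth[int(round(rc[0])),int(round(rc[1]))]
def proj(n,p):
    m=eyes.camera_model(n);T=np.array(m['extrinsics']);c=T[:3,:3].T@(np.array(p)-T[:3,3])
    u=np.array(m['intrinsics'])@[c[0],-c[1],-c[2]]; return u[1]/u[2],u[0]/u[2]
E
python3 - <<'E'
from h import *
np.set_printoptions(precision=4,suppress=True)
print(ctrl.get_state())
Z=dict(fork_hole=.086,stage_hinge=.07,grip_post=.115,lug_hole=.07,long_pin_seat=.083,stand=0,rig=0,long_pin=.015,short_pin=.015,dish=0,driver=0.01)
for c in ('top','side'):
    im,d=snap(c,c+'0.png')
    m=eyes.camera_model(c);print(c,m['extrinsics'][:3,3])
    for k,z in Z.items():
        for r in mark_of(c,k)[:3]:
            print(c,k,round(r['conf'],2),np.round(r['position'],1),at_z(c,r['position'],z), at_d(c,r['position'],d))
E
```

```text
{'time': 0.0, 'joint_positions': array([ 1.0849,  0.0879,  1.3723, -0.    ,  1.6836, -0.1031]), 'dq': array([-0.0001, -0.0003, -0.0004,  0.0003,  0.0006,  0.0003]), 'effort': array([  0.0004, -34.019 , -30.2424,   0.0718,   0.0331,  -0.0002]), 'position': array([0.2052, 0.5097, 0.2153]), 'orientation': array([-3.1394, -0.0002,  2.7588]), 'wrist_force': array([0.5877, 0.1994, 0.3502]), 'torque': array([ 0.0272, -0.01  , -0.0457]), 'gripper_force': 0.0, 'width': 0.09374670926636797}
top [ 0.2972 -0.05    1.3215]
top fork_hole 0.74 [176.5 250.7] [ 0.6208 -0.0209  0.086 ] [ 0.6351 -0.0196  0.0316]
top stage_hinge 0.89 [167.2 167.8] [0.6394 0.2137 0.07  ] [0.6345 0.21   0.0878]
top grip_post 0.57 [196.5 213.2] [0.5527 0.0754 0.115 ] [0.5536 0.0759 0.1108]
top lug_hole 0.77 [218.7 233.7] [0.5031 0.0194 0.07  ] [ 0.5147  0.0233 -0.0006]
top long_pin_seat 0.7 [204.1 348.2] [ 0.5581 -0.2918  0.083 ] [ 0.5568 -0.2906  0.0892]
top long_pin_seat 0.65 [206.8 382.5] [ 0.5556 -0.3857  0.083 ] [ 0.552  -0.381   0.1004]
top long_pin_seat 0.61 [233.1 385.6] [ 0.4836 -0.3935  0.083 ] [ 0.4811 -0.3889  
[... 1327 characters left out ...]
-0.4019  0.083 ] [ 0.4974 -0.4058  0.0947]
side stand 0.75 [289.  254.5] [ 0.5483 -0.2534  0.    ] [ 0.5467 -0.2731  0.0392]
side rig 0.97 [177.2 271.9] [ 0.629   0.0846 -0.    ] [0.6161 0.0025 0.0843]
side long_pin 0.77 [352.  265.6] [ 0.557  -0.3917  0.015 ] [ 0.5562 -0.396   0.0286]
side long_pin 0.69 [305.8 262.2] [ 0.5602 -0.3     0.015 ] [ 0.559  -0.3093  0.0357]
side long_pin 0.67 [311.7 201.9] [ 0.4355 -0.3009  0.015 ] [ 0.4361 -0.3029  0.0196]
side short_pin 0.74 [264.9 249.4] [ 0.5415 -0.2013  0.015 ] [ 0.5408 -0.2141  0.0368]
side dish 0.56 [280.7 330.6] [ 0.7192 -0.2495  0.    ] [ 0.718  -0.2517  0.0044]
side driver 0.75 [135.3 194.2] [0.4052 0.2835 0.01  ] [0.4059 0.278  0.0144]
```

View pics/top0.png

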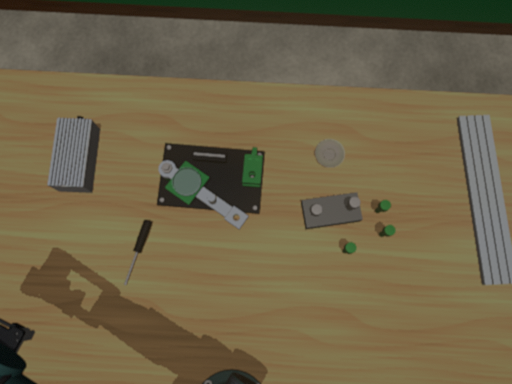

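View pics/side0.png

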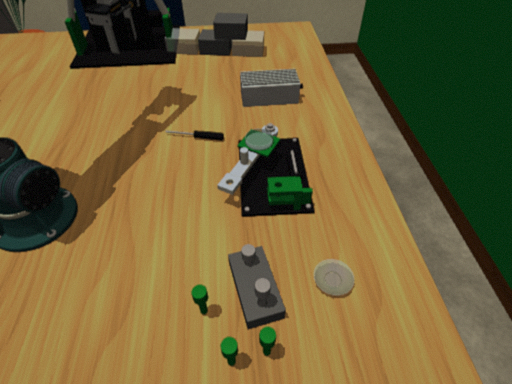

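The top view shows the hinge at about (168,167), the fork at (252,170) and the swung-out lug at (238,217). The stand holds the taller pin at its -y end (353,202) and the short one at (317,210). The three green pins are decoys, and the dish and driver are clear of the path. The side view agrees.

```bash
cat >> h.py <<'E'
from scipy.spatial.transform import Rotation as Ro
def plan(p,yaw,n):
    "print n rows (shift, turn fractions) to a tool-down pose, from the current reading"
    s=ctrl.get_state(); P=np.array(s['position']); R=Ro.from_euler('xyz',s['orientation'])
    G=Ro.from_euler('xyz',[np.pi,0,yaw]); w=(R.inv()*G).as_rotvec()/n
    st=(np.array(p)-P)/n
    for i in range(n):
        print(np.round(R.inv().apply(st)/.03,2).tolist(),np.round(w/.15,2).tolist()); R=R*Ro.from_rotvec(w)
E
python3 -c "
from h import *
plan([.551,.078,.25],.995,20)"
```

```text
[-0.8, -0.45, -0.06] [0.0, -0.0, 0.59]
[-0.84, -0.38, -0.06] [0.0, -0.0, 0.59]
[-0.87, -0.31, -0.06] [0.0, -0.0, 0.59]
[-0.89, -0.23, -0.06] [0.0, -0.0, 0.59]
[-0.91, -0.15, -0.06] [0.0, -0.0, 0.59]
[-0.92, -0.07, -0.06] [0.0, -0.0, 0.59]
[-0.92, 0.01, -0.06] [0.0, -0.0, 0.59]
[-0.92, 0.1, -0.06] [0.0, -0.0, 0.59]
[-0.91, 0.18, -0.06] [0.0, -0.0, 0.59]
[-0.89, 0.25, -0.06] [0.0, -0.0, 0.59]
[-0.86, 0.33, -0.06] [0.0, -0.0, 0.59]
[-0.83, 0.41, -0.06] [0.0, -0.0, 0.59]
[-0.79, 0.48, -0.06] [0.0, -0.0, 0.59]
[-0.74, 0.55, -0.06] [0.0, -0.0, 0.59]
[-0.69, 0.61, -0.06] [0.0, -0.0, 0.59]
[-0.64, 0.67, -0.06] [0.0, -0.0, 0.59]
[-0.58, 0.72, -0.06] [0.0, -0.0, 0.59]
[-0.51, 0.77, -0.06] [0.0, -0.0, 0.59]
[-0.44, 0.81, -0.06] [0.0, -0.0, 0.59]
[-0.37, 0.85, -0.06] [0.0, -0.0, 0.59]
```

```bash
python3 -m jog '[[1,[-0.8,-0.45,-0.06],[0,0,0.59]],[1,[-0.84,-0.38,-0.06],[0,0,0.59]],[1,[-0.87,-0.31,-0.06],[0,0,0.59]],[1,[-0.89,-0.23,-0.06],[0,0,0.59]],[1,[-0.91,-0.15,-0.06],[0,0,0.59]],[1,[-0.92,-0.07,-0.06],[0,0,0.59]],[1,[-0.92,0.01,-0.06],[0,0,0.59]],[1,[-0.92,0.1,-0.06],[0,0,0.59]],[1,[-0.91,0.18,-0.06],[0,0,0.59]],[1,[-0.89,0.25,-0.06],[0,0,0.59]]]'
python3 -m jog '[[1,[-0.86,0.33,-0.06],[0,0,0.59]],[1,[-0.83,0.41,-0.06],[0,0,0.59]],[1,[-0.79,0.48,-0.06],[0,0,0.59]],[1,[-0.74,0.55,-0.06],[0,0,0.59]],[1,[-0.69,0.61,-0.06],[0,0,0.59]],[1,[-0.64,0.67,-0.06],[0,0,0.59]],[1,[-0.58,0.72,-0.06],[0,0,0.59]],[1,[-0.51,0.77,-0.06],[0,0,0.59]],[1,[-0.44,0.81,-0.06],[0,0,0.59]],[1,[-0.37,0.85,-0.06],[0,0,0.59]]]'
python3 - <<'E'
from h import *
np.set_printoptions(precision=4,suppress=True)
im,d=snap('wrist','w1.png')
print(ctrl.get_state()['position'],eyes.camera_model('wrist')['extrinsics'])
for k,z in dict(fork_hole=.086,stage_hinge=.07,grip_post=.115,lug_hole=.07).items():
    for r in mark_of('wrist',k)[:2]: print(k,round(r['conf'],2),np.round(r['position'],1),at_z('wrist',r['position'],z), at_d('wrist',r['position'],d))
plan([.551,.078,.25],.995,1)
E
```

```text
time: 2.2
position: [0.3782, 0.2926, 0.2347]
orientation: [3.141, -0.0, 1.87]
wrist_force: [-1.2, 0.6, 0.9]
width: 0.0941
gripper_force: 0.0
time: 3.2
position: [0.5504, 0.0753, 0.2526]
orientation: [3.142, -0.0, 0.985]
wrist_force: [0.4, 0.2, 0.4]
width: 0.0936
gripper_force: 0.0
[0.5527 0.0718 0.2522] [[ 0.8295  0.5417  0.1363  0.5915]
 [-0.5585  0.8031  0.2075  0.1322]
 [ 0.003  -0.2483  0.9687  0.4206]
 [ 0.      0.      0.      1.    ]]
fork_hole 0.91 [210.6 357.6] [ 0.6263 -0.0237  0.086 ] [ 0.6302 -0.0403  0.0508]
stage_hinge 0.96 [ 21.9 247.1] [0.6309 0.2177 0.07  ] [0.6288 0.2135 0.0877]
grip_post 0.85 [175.8 251.9] [0.549  0.0861 0.115 ] [0.5489 0.086  0.1144]
lug_hole 0.7 [233.2 251.3] [0.502  0.0189 0.07  ] [ 0.4848 -0.0047 -0.0002]
[0.06, 0.02, 0.08] [-0.01, -0.0, -0.04]
```

View pics/w1.png

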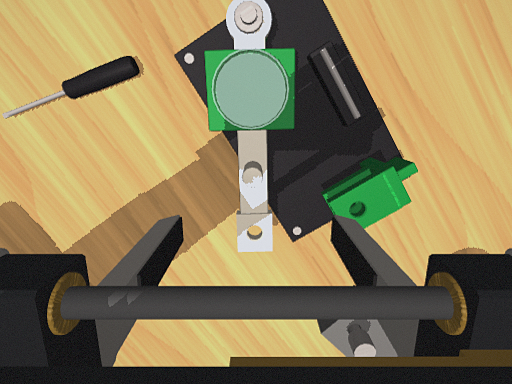

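The wrist view shows the grip post at about (252,170) with the arm running straight up to the hinge at (247,18). The lug hole is at (253,232) and the green fork hole at (357,208). The fingers are already lined up across the arm.

```bash
python3 -c "
from h import *
plan([.547,.083,.09],.995,6)"
```

```text
[0.02, -0.03, 0.9] [-0.0, -0.0, -0.01]
[0.02, -0.03, 0.9] [-0.0, -0.0, -0.01]
[0.02, -0.03, 0.9] [-0.0, -0.0, -0.01]
[0.02, -0.03, 0.9] [-0.0, -0.0, -0.01]
[0.02, -0.03, 0.9] [-0.0, -0.0, -0.01]
[0.02, -0.03, 0.9] [-0.0, -0.0, -0.01]
```

```bash
python3 -m jog '[[1,[0.06,-0.09,0.9],[0,0,0]],[1,[0.06,-0.09,0.9],[0,0,0]],[1,[0,0,0.9],[0,0,0]],[1,[0,0,0.9],[0,0,0]],[1,[0,0,0.9],[0,0,0]],[1,[0,0,0.9],[0,0,0]],[1,[0,0,0],[0,0,0]],[-1,[0,0,0],[0,0,0]],[-1,[0,0,0],[0,0,0]],[-1,[0,0,0],[0,0,0]]]' 12
python3 -m jog '[[-1,[0,0,0],[0,0,0]],[-1,[0,0,0],[0,0,0]],[-1,[0,0,0],[0,0,0]],[-1,[0,0,0],[0,0,0]],[-1,[0,0,0],[0,0,0]],[-1,[0,0,0],[0,0,0]],[-1,[0,0,0],[0,0,0]],[-1,[0,0,0],[0,0,0]],[-1,[0,0,0],[0,0,0]],[-1,[0,0,0],[0,0,0]]]'
python3 - <<'E'
from h import *
s=ctrl.get_state();print(s['position'],s['orientation'],s['torque'])
im,d=snap('side')
m=eyes.camera_model('side')
for k,z in dict(fork_hole=.086,stage_hinge=.07,lug_hole=.07).items():
    for r in mark_of('side',k)[:1]: print(k,round(r['conf'],2),at_z('side',r['position'],z))
E
```

```text
time: 4.45
position: [0.5485, 0.0826, 0.0928]
orientation: [3.138, -0.003, 0.989]
wrist_force: [0.7, 0.1, -0.3]
width: 0.0737
gripper_force: 0.0
time: 5.45
position: [0.5473, 0.0822, 0.0904]
orientation: [3.141, 0.0, 0.989]
wrist_force: [1.2, -1.0, -0.3]
width: 0.0216
gripper_force: 12.0
[0.54726295 0.08216393 0.09043186] [3.14143284e+00 1.08891157e-04 9.88665251e-01] [-0.21667702  0.03809466 -0.07514542]
fork_hole 0.94 [ 0.62980625 -0.01347918  0.086     ]
stage_hinge 0.77 [0.62814047 0.23565039 0.07      ]
lug_hole 0.95 [0.49508272 0.02538846 0.07      ]
```

```bash
python3 -m jog '[[-1,[0.005,0.2,0],[0,0,-0.25]],[-1,[0.007,0.267,0],[0,0,-0.333]],[-1,[0.007,0.267,0],[0,0,-0.333]],[-1,[0.007,0.267,0],[0,0,-0.333]],[-1,[0.007,0.267,0],[0,0,-0.333]],[-1,[0.007,0.267,0],[0,0,-0.333]],[-1,[0.007,0.267,0],[0,0,-0.333]],[-1,[0.007,0.267,0],[0,0,-0.333]],[-1,[0.007,0.267,0],[0,0,-0.333]],[-1,[0.005,0.2,0],[0,0,-0.25]]]'
python3 - <<'E'
from h import *
s=ctrl.get_state();print(s['position'],s['orientation'],s['wrist_force'])
im,d=snap('wrist')
for k,z in dict(fork_hole=.086,stage_hinge=.07,lug_hole=.07,grip_post=.115).items():
    for r in mark_of('wrist',k)[:1]: print(k,round(r['conf'],2),r['position'],at_z('wrist',r['position'],z))
E
```

```text
time: 6.65
position: [0.6184, 0.0572, 0.0904]
orientation: [-3.141, -0.001, 1.465]
wrist_force: [-0.8, -0.8, 0.0]
width: 0.0215
gripper_force: 12.0
[0.61843573 0.05720416 0.09044674] [-3.14109799e+00 -6.61261160e-04  1.46486626e+00] [-0.7746324  -0.77677306  0.04415341]
fork_hole 0.78 [340.3, 282.4] [ 0.62702822 -0.02179867  0.086     ]
lug_hole 0.96 [325.2, 257.0] [ 0.60931844 -0.02071542  0.07      ]
grip_post 0.67 [250.8, 255.5] [0.61707211 0.05963447 0.115     ]
```

```bash
python3 -m jog '[[-1,[0,0.053,0],[0,0,-0.067]],[-1,[0,0.053,0],[0,0,-0.067]],[-1,[0,0.053,0],[0,0,-0.067]],[-1,[0,0.053,0],[0,0,-0.067]],[-1,[0,0.053,0],[0,0,-0.067]],[-1,[0,0.053,0],[0,0,-0.067]],[-1,[0,0.053,0],[0,0,-0.067]],[-1,[0,0.053,0],[0,0,0]],[-1,[0,0,0],[0,0,0]],[-1,[0,0,0],[0,0,0]]]'
```

```text
time: 7.9
position: [0.6299, 0.0564, 0.0904]
orientation: [-3.139, -0.0, 1.534]
wrist_force: [-4.4, 2.7, 1.9]
width: 0.0218
gripper_force: 12.0
```

```bash
python3 -m jog '[[-1,[0,0.04,0],[0,0,0]],[-1,[0,0.04,0],[0,0,0]],[-1,[0,0,0],[0,0,0]],[-1,[0,0,0],[0,0,0]],[-1,[0,0,0],[0,0,0]],[-1,[0,0,0],[0,0,0]],[-1,[0,0,0],[0,0,0]],[-1,[0,0,0],[0,0,0]],[-1,[0,0,0],[0,0,0]],[-1,[0,0,0],[0,0,0]]]'
python3 - <<'E'
from h import *
im,d=snap('wrist','w2.png')
for k,z in dict(fork_hole=.086,stage_hinge=.07,lug_hole=.07,grip_post=.115).items():
    for r in mark_of('wrist',k)[:1]: print(k,round(r['conf'],2),r['position'],at_z('wrist',r['position'],z))
E
```

```text
time: 8.9
position: [0.63, 0.0564, 0.0903]
orientation: [-3.134, -0.0, 1.535]
wrist_force: [-10.9, 2.1, 5.1]
width: 0.0219
gripper_force: 12.0
fork_hole 0.7 [340.2, 258.3] [ 0.62737703 -0.02088723  0.086     ]
lug_hole 0.96 [323.7, 254.8] [ 0.62480321 -0.02044603  0.07      ]
grip_post 0.88 [249.4, 253.8] [0.62796383 0.05971823 0.115     ]
```

```bash
python3 -m jog '[[-1,[0,-0.04,0],[0,0,0]],[-1,[0,-0.02,0],[0,0,0]],[1,[0,0,0],[0,0,0]],[1,[0,0,0],[0,0,0]],[1,[0,0,0],[0,0,0]],[1,[0,0,0],[0,0,0]],[1,[0,0,-0.4],[0,0,0]],[1,[0,0,-0.9],[0,0,0]],[1,[0,0,-1],[0,0,0]],[1,[0,0,-1],[0,0,0]]]'
python3 -m jog '[[1,[-0.4,0,-1],[0,0,0]],[1,[-0.6,0,-1],[0,0,0]],[1,[-0.6,0,-0.5],[0,0,0]],[1,[-0.6,0,0],[0,0,0]],[1,[-0.4,0,0],[0,0,0]],[1,[0,0,0],[0,0,0]],[1,[0,0,0],[0,0,0]],[1,[0,0,0],[0,0,0]],[1,[0,0,0],[0,0,0]],[1,[0,0,0],[0,0,0]]]'
python3 - <<'E'
from h import *
s=ctrl.get_state();print(s['position'],s['orientation'],s['wrist_force'])
im,d=snap('wrist','w3.png')
for k,z in dict(fork_hole=.086,stage_hinge=.07,lug_hole=.07,grip_post=.115,long_pin_seat=.083).items():
    for r in mark_of('wrist',k)[:1]: print(k,round(r['conf'],2),r['position'],at_z('wrist',r['position'],z),at_d('wrist',r['position'],d))
snap('top')
for k,z in dict(fork_hole=.086,lug_hole=.07,grip_post=.115).items():
    for r in mark_of('top',k)[:1]: print(k,round(r['conf'],2),r['position'],at_z('top',r['position'],z))
E
```

```text
time: 10.15
position: [0.6316, 0.0559, 0.1914]
orientation: [3.141, 0.0, 1.534]
wrist_force: [-0.6, -0.0, -0.2]
width: 0.0822
gripper_force: 0.0
time: 11.15
position: [0.6286, -0.0213, 0.2642]
orientation: [-3.141, -0.0, 1.535]
wrist_force: [-1.1, -0.6, 0.6]
width: 0.0941
gripper_force: 0.0
[ 0.62858744 -0.02126345  0.26417347] [-3.14113528e+00 -2.30972784e-04  1.53471613e+00] [-1.06996499 -0.5700916   0.64335131]
fork_hole 0.61 [176.2, 256.5] [ 0.62757422 -0.02198283  0.086     ] [ 0.62724391 -0.03025544  0.04638407]
stage_hinge 0.39 [103.3, 256.5] [0.63064456 0.06053347 0.07      ] [0.63062286 0.0592761  0.11495558]
lug_hole 0.94 [171.0, 253.1] [ 0.62357567 -0.01891527  0.07      ] [ 0.62249022 -0.02980748  0.01285623]
grip_post 0.96 [104.3, 253.2] [0.62727688 0.05824711 0.115     ] [0.62727403 0.05825428 0.11471642]
long_pin_seat 0.72 [367.9, 217.0] [ 0.56177623 -0.2961231   0.083     ] [0.62089735 0.00184558 0.38425666]
fork_hole 0.93 [175.8, 250.5] [ 0.62281684 -0.02019158  0.086     ]
grip_post 0.83 [169.5, 222.4] [0.62866665 0.05610453 0.115     ]
```

View pics/w3.png

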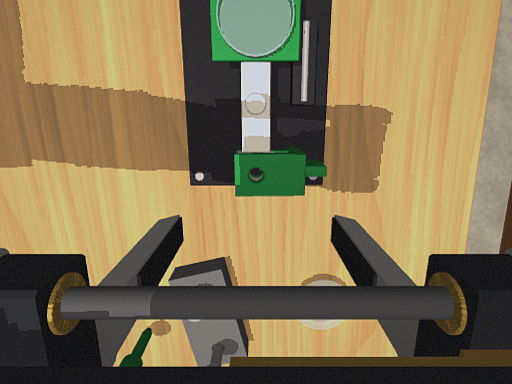

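The wrist view shows the arm lying straight, with its lug between the fork plates. The fork hole is at about (174,256) and the post at (104,255). I'll refine the hole position from a crop and go to the long pin at the same yaw, so that camera bias cancels.

Run:
```python
from h import *
plan([.560,-.294,.2642],1.535,10)
im=cv2.imread('pics/w3.png'); c=cv2.resize(im[85:200,215:335],None,fx=5,fy=5,interpolation=cv2.INTER_CUBIC); cv2.imwrite('pics/c3.png',c)
```

```text
[-0.91, -0.19, 0.0] [0.0, -0.0, -0.0]
[-0.91, -0.2, 0.0] [0.0, -0.0, -0.0]
[-0.91, -0.2, 0.0] [0.0, -0.0, -0.0]
[-0.91, -0.2, 0.0] [0.0, -0.0, -0.0]
[-0.91, -0.2, 0.0] [0.0, -0.0, -0.0]
[-0.91, -0.2, 0.0] [0.0, -0.0, -0.0]
[-0.91, -0.2, 0.0] [0.0, -0.0, -0.0]
[-0.91, -0.2, 0.0] [0.0, -0.0, -0.0]
[-0.91, -0.2, 0.0] [0.0, -0.0, -0.0]
[-0.91, -0.2, 0.0] [0.0, -0.0, -0.0]
```

View pics/c3.png

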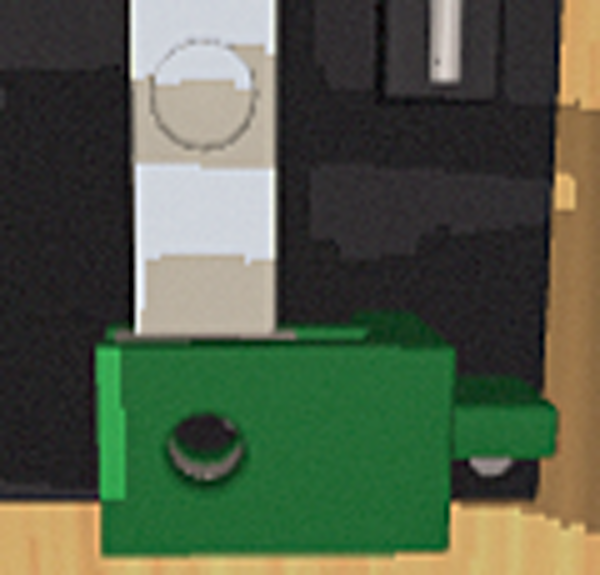

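The crop puts the hole mouth at (row 174.2, col 256.2) and the post top circle at (104.0, 255.8). The side knob is lower than the fork top.

```bash
python3 - <<'E'
from h import *
print(at_z('wrist',(174.2,256.2),.086),at_z('wrist',(104,255.8),.115),ctrl.get_state()['position'])
E
python3 -m jog '[[1,[-0.91,-0.2,0],[0,0,0]],[1,[-0.91,-0.2,0],[0,0,0]],[1,[-0.91,-0.2,0],[0,0,0]],[1,[-0.91,-0.2,0],[0,0,0]],[1,[-0.91,-0.2,0],[0,0,0]],[1,[-0.91,-0.2,0],[0,0,0]],[1,[-0.91,-0.2,0],[0,0,0]],[1,[-0.91,-0.2,0],[0,0,0]],[1,[-0.91,-0.2,0],[0,0,0]],[1,[-0.91,-0.2,0],[0,0,0]]]'
python3 -m jog '[[1,[0,0,0],[0,0,0]],[1,[0,0,0],[0,0,0]],[1,[0,0,0],[0,0,0]],[1,[0,0,0],[0,0,0]],[1,[0,0,0],[0,0,0]],[1,[0,0,0],[0,0,0]],[1,[0,0,0],[0,0,0]],[1,[0,0,0],[0,0,0]],[1,[0,0,0],[0,0,0]],[1,[0,0,0],[0,0,0]]]'
python3 - <<'E'
from h import *
im,d=snap('wrist','w4.png')
s=ctrl.get_state();print(s['position'],s['orientation'])
for k,z in dict(long_pin_seat=.083,long_pin=.015,short_pin=.015).items():
    for r in mark_of('wrist',k)[:3]: print(k,round(r['conf'],2),r['position'],at_z('wrist',r['position'],z))
print(boxes_of('wrist','long_pin')[:4])
c=cv2.resize(im[100:270,170:340,::-1],None,fx=3.5,fy=3.5,interpolation=cv2.INTER_CUBIC); cv2.imwrite('pics/c4.png',c)
E
```

```text
[ 0.62731592 -0.02009601  0.086     ] [0.62991085 0.05822184 0.115     ] [ 0.62862233 -0.02195054  0.26452733]
time: 12.65
position: [0.5582, -0.2936, 0.2645]
orientation: [3.141, 0.0, 1.534]
wrist_force: [1.2, -0.7, 0.4]
width: 0.0941
gripper_force: 0.0
time: 13.65
position: [0.5585, -0.2925, 0.2645]
orientation: [3.142, -0.0, 1.534]
wrist_force: [0.1, -0.7, -0.1]
width: 0.0942
gripper_force: 0.0
[ 0.55854416 -0.29255371  0.26443369] [ 3.14154300e+00 -7.98102982e-05  1.53366050e+00]
long_pin_seat 0.94 [180.6, 259.6] [ 0.5609127 -0.2991934  0.083    ]
long_pin_seat 0.94 [178.7, 158.3] [ 0.44105217 -0.29240174  0.083     ]
long_pin_seat 0.81 [254.2, 207.1] [ 0.49123582 -0.39199175  0.083     ]
long_pin 0.75 [236.5, 211.9] [ 0.48715971 -0.39689497  0.015     ]
long_pin 0.69 [222.9, 258.3] [ 0.55687076 -0.37801247  0.015     ]
long_pin 0.6 [165.0, 173.4] [ 0.4412768  -0.28760664  0.015     ]
short_pin 0.94 [98.6, 238.7] [ 0.53721131 -0.20207715  0.015     ]
[{'box': [188.4, 230.4, 217.7, 275.8], 'conf': 0.9}, {'box': [139.8, 163.1, 177.2, 194.7], 'conf': 0.85}, {'box': [242.3, 167.9, 269.9, 201.0], 'conf': 0.66}, {'box': [246.8, 223.1, 274.0, 264.7], 'conf': 0.57}]
```

View pics/c4.png

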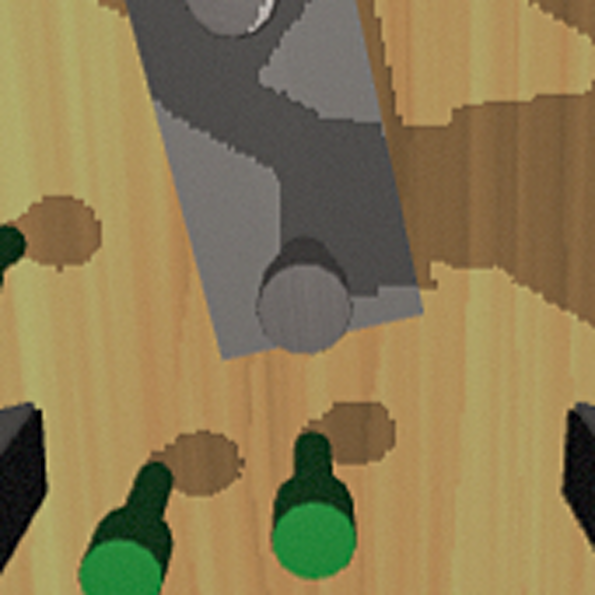

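The head of the long grey pin is at (row 188, col 257), standing at the near end of the stand. The green decoys are below and to the left of it, and the short pin is at the top.

Run:
```python
from h import *
im=cv2.imread('pics/w4.png')
p=at_z('wrist',(188,257.1),.113); print(p, at_z('wrist',(180.6,259.6),.083))
plan([p[0]+.001,p[1],.099],1.535,1)
```

```text
[ 0.55785723 -0.30062648  0.113     ] [ 0.56091701 -0.2991919   0.083     ]
[-0.27, 0.02, 5.52] [0.0, -0.0, -0.01]
```

```bash
python3 -m jog '[[1,[-0.14,0.01,0.9],[0,0,0]],[1,[-0.13,0.01,0.95],[0,0,0]],[1,[0,0,0.95],[0,0,0]],[1,[0,0,0.95],[0,0,0]],[1,[0,0,0.95],[0,0,0]],[1,[0,0,0.8],[0,0,0]],[1,[0,0,0],[0,0,0]],[1,[0,0,0],[0,0,0]],[-1,[0,0,0],[0,0,0]],[-1,[0,0,0],[0,0,0]]]' 50
python3 -m jog '[[-1,[0,0,0],[0,0,0]],[-1,[0,0,0],[0,0,0]],[-1,[0,0,0],[0,0,0]],[-1,[0,0,0],[0,0,0]],[-1,[0,0,0],[0,0,0]],[-1,[0,0,0],[0,0,0]],[-1,[0,0,0],[0,0,0]],[-1,[0,0,0],[0,0,0]],[-1,[0,0,0],[0,0,0]],[-1,[0,0,0],[0,0,0]]]'
```

```text
time: 14.9
position: [0.5599, -0.3013, 0.1018]
orientation: [3.138, 0.002, 1.534]
wrist_force: [-0.5, 0.7, -0.2]
width: 0.0816
gripper_force: 0.0
time: 15.9
position: [0.5588, -0.3006, 0.0994]
orientation: [-3.141, -0.0, 1.534]
wrist_force: [-0.2, -0.9, 0.1]
width: 0.0295
gripper_force: 50.0
```

```bash
python3 -m jog '[[-1,[0,0,-0.5],[0,0,0]],[-1,[0,0,-0.8],[0,0,0]],[-1,[0,0,-0.8],[0,0,0]],[-1,[0,0,-0.9],[0,0,0]],[-1,[0,0,-0.9],[0,0,0]],[-1,[0,0,0],[0,0,0]],[-1,[0,0,0],[0,0,0]],[-1,[0,0,0],[0,0,0]],[-1,[0,0,0],[0,0,0]],[-1,[0,0,0],[0,0,0]]]'
python3 - <<'E'
from h import *
plan([.6283,-.0208,.2165],1.535,12)
E
```

```text
time: 16.9
position: [0.5583, -0.3003, 0.2146]
orientation: [-3.139, -0.002, 1.534]
wrist_force: [0.4, -0.9, -0.9]
width: 0.0289
gripper_force: 50.0
[0.78, 0.17, -0.0] [-0.0, -0.0, -0.0]
[0.78, 0.17, -0.0] [-0.0, -0.0, -0.0]
[0.78, 0.17, -0.0] [-0.0, -0.0, -0.0]
[0.78, 0.17, -0.0] [-0.0, -0.0, -0.0]
[0.78, 0.17, -0.0] [-0.0, -0.0, -0.0]
[0.78, 0.17, -0.0] [-0.0, -0.0, -0.0]
[0.78, 0.17, -0.0] [-0.0, -0.0, -0.0]
[0.78, 0.17, -0.0] [-0.0, -0.0, -0.0]
[0.78, 0.17, -0.0] [-0.0, -0.0, -0.0]
[0.78, 0.17, -0.01] [-0.0, -0.0, -0.0]
[0.78, 0.17, -0.01] [-0.0, -0.0, -0.0]
[0.78, 0.17, -0.01] [-0.0, -0.0, -0.0]
```

```bash
python3 -m jog '[[-1,[0.6,0.15,0],[0,0,0]],[-1,[0.9,0.2,0],[0,0,0]],[-1,[1,0.22,0],[0,0,0]],[-1,[1,0.22,0],[0,0,0]],[-1,[1,0.22,0],[0,0,0]],[-1,[1,0.22,0],[0,0,0]],[-1,[1,0.22,0],[0,0,0]],[-1,[1,0.22,0],[0,0,0]],[-1,[0.9,0.2,0],[0,0,0]],[-1,[0.6,0.13,0],[0,0,0]]]'
python3 -m jog '[[-1,[0.3,0.05,0],[0,0,0]],[-1,[0.06,0.01,0],[0,0,0]],[-1,[0,0,0],[0,0,0]],[-1,[0,0,0],[0,0,0]],[-1,[0,0,0],[0,0,0]],[-1,[0,0,0],[0,0,0]],[-1,[0,0,0],[0,0,0]],[-1,[0,0,0],[0,0,0]],[-1,[0,0,0],[0,0,0]],[-1,[0,0,0],[0,0,0]]]'
python3 - <<'E'
from h import *
im,d=snap('side')
plan([.6283,-.0208,.165],1.535,1)
for k in ('long_pin','long_pin_seat','lug_hole','fork_hole','grip_post'):
    for r in mark_of('side',k)[:3]: print(k,round(r['conf'],2),np.round(r['position'],1))
for p in ([.6283,-.0208,.2],[.6283,-.0208,.132],[.6283,-.0208,.086],[.6299,.057,.115]): print(np.round(proj('side',p),1))
cv2.imwrite('pics/c5.png',cv2.resize(im[40:240,180:380,::-1],None,fx=3,fy=3,interpolation=cv2.INTER_CUBIC))
E
```

```text
time: 17.9
position: [0.6289, -0.0297, 0.2163]
orientation: [-3.141, -0.001, 1.536]
wrist_force: [0.3, 0.7, -0.9]
width: 0.0295
gripper_force: 50.0
time: 18.9
position: [0.631, -0.0223, 0.2165]
orientation: [3.142, -0.0, 1.534]
wrist_force: [0.8, 0.4, -1.3]
width: 0.0292
gripper_force: 50.0
[0.05, -0.09, 1.72] [0.0, -0.0, -0.01]
long_pin 0.86 [353.  262.9]
long_pin 0.78 [172.7 279.1]
long_pin 0.72 [310.6 203.2]
long_pin_seat 0.79 [297.8 200.1]
long_pin_seat 0.78 [351.2 231. ]
long_pin_seat 0.74 [339.1 266.5]
lug_hole 0.83 [186.  278.2]
fork_hole 0.62 [185.4 275.7]
grip_post 0.75 [153.  273.6]
[147.9 280.2]
[169.7 278.8]
[183.1 278. ]
[153.3 275. ]
```

View pics/c5.png

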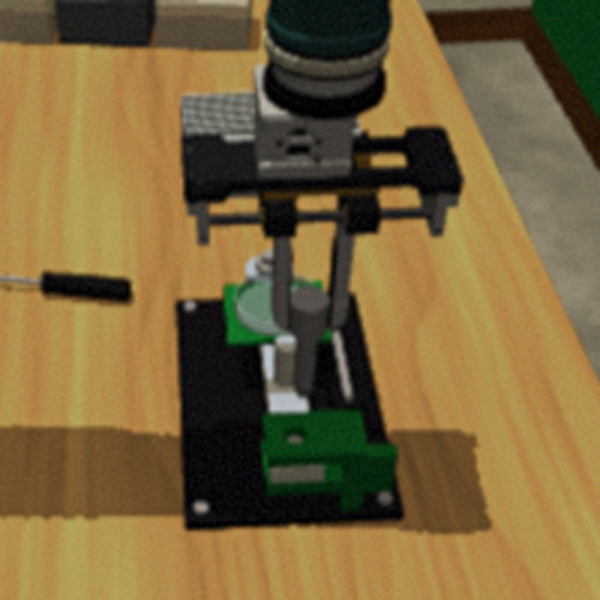

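The side view shows the long grey pin held vertically, tip at about (171,281) and the fork hole below it at (186,278). The lug is visible inside the fork. I'll correct the sideways offset and lower gently.

```bash
python3 -m jog '[[-1,[0.05,-0.09,0.4],[0,0,0]],[-1,[0,0,0.5],[0,0,0]],[-1,[0,0,0.3],[0,0,0]],[-1,[0,0,0.2],[0,0,0]],[-1,[0,0,0.1],[0,0,0]],[-1,[0,0,0.1],[0,0,0]],[-1,[0,0,0.1],[0,0,0]],[-1,[0,0,0.1],[0,0,0]],[-1,[0,0,0],[0,0,0]],[-1,[0,0,0],[0,0,0]]]'
```

```text
time: 20.2
position: [0.6285, -0.0207, 0.1627]
orientation: [3.141, -0.0, 1.534]
wrist_force: [0.0, -0.3, -0.2]
width: 0.0292
gripper_force: 50.0
```

```bash
python3 -m jog '[[-1,[0,0,0.1],[0,0,0]],[-1,[0,0,0.1],[0,0,0]],[-1,[0,0,0.1],[0,0,0]],[-1,[0,0,0.1],[0,0,0]],[-1,[0,0,0.1],[0,0,0]],[-1,[0,0,0],[0,0,0]],[-1,[0,0,0],[0,0,0]],[-1,[0,0,0],[0,0,0]],[-1,[0,0,0],[0,0,0]],[-1,[0,0,0],[0,0,0]]]'
```

```text
time: 21.2
position: [0.6285, -0.0208, 0.1477]
orientation: [3.141, -0.0, 1.534]
wrist_force: [0.7, 0.3, -1.2]
width: 0.0292
gripper_force: 50.0
```

```bash
python3 -m jog '[[-1,[0,0,0.1],[0,0,0]],[-1,[0,0,0.1],[0,0,0]],[-1,[0,0,0.1],[0,0,0]],[-1,[0,0,0.1],[0,0,0]],[-1,[0,0,0.1],[0,0,0]],[-1,[0,0,0],[0,0,0]],[-1,[0,0,0],[0,0,0]],[-1,[0,0,0],[0,0,0]],[-1,[0,0,0],[0,0,0]],[-1,[0,0,0],[0,0,0]]]'
```

```text
time: 22.2
position: [0.6285, -0.0207, 0.1327]
orientation: [3.141, -0.0, 1.534]
wrist_force: [-0.0, -0.7, -0.5]
width: 0.0289
gripper_force: 50.0
```

```bash
python3 -m jog '[[-1,[0,0,0.1],[0,0,0]],[-1,[0,0,0.1],[0,0,0]],[-1,[0,0,0.1],[0,0,0]],[-1,[0,0,0],[0,0,0]],[-1,[0,0,0],[0,0,0]],[-1,[0,0,0],[0,0,0]],[-1,[0,0,0],[0,0,0]],[-1,[0,0,0],[0,0,0]],[-1,[0,0,0],[0,0,0]],[-1,[0,0,0],[0,0,0]]]'
```

```text
time: 23.2
position: [0.6284, -0.0207, 0.1235]
orientation: [3.141, -0.0, 1.534]
wrist_force: [0.2, 0.1, -0.7]
width: 0.0289
gripper_force: 50.0
```

```bash
python3 -m jog '[[-1,[0,0,0.1],[0,0,0]],[-1,[0,0,0.1],[0,0,0]],[-1,[0,0,0.1],[0,0,0]],[-1,[0,0,0.1],[0,0,0]],[-1,[0,0,0.1],[0,0,0]],[-1,[0,0,0],[0,0,0]],[-1,[0,0,0],[0,0,0]],[-1,[0,0,0],[0,0,0]],[-1,[0,0,0],[0,0,0]],[-1,[0,0,0],[0,0,0]]]'
```

```text
time: 24.2
position: [0.6277, -0.0206, 0.1077]
orientation: [-3.14, -0.0, 1.534]
wrist_force: [-4.6, -0.3, -2.1]
width: 0.0293
gripper_force: 50.0
```

```bash
python3 -m jog '[[-1,[0,0,0.06],[0,0,0]],[-1,[0,0,0.06],[0,0,0]],[-1,[0,0,0.06],[0,0,0]],[-1,[0,0,0.05],[0,0,0]],[-1,[0,0,0],[0,0,0]],[-1,[0,0,0],[0,0,0]],[-1,[0,0,0],[0,0,0]],[-1,[0,0,0],[0,0,0]],[-1,[0,0,0],[0,0,0]],[-1,[0,0,0],[0,0,0]]]'
```

```text
time: 25.2
position: [0.6285, -0.0208, 0.1024]
orientation: [3.141, 0.0, 1.534]
wrist_force: [-5.3, -0.6, 2.0]
width: 0.0289
gripper_force: 50.0
```

```bash
python3 -m jog '[[-1,[0,0,0.05],[0,0,0]],[-1,[0,0,0.05],[0,0,0]],[-1,[0,0,0],[0,0,0]],[-1,[0,0,0],[0,0,0]],[-1,[0,0,0],[0,0,0]],[-1,[0,0,0],[0,0,0]],[-1,[0,0,0],[0,0,0]],[-1,[0,0,0],[0,0,0]],[-1,[0,0,0],[0,0,0]],[-1,[0,0,0],[0,0,0]]]'
```

```text
time: 26.2
position: [0.6285, -0.0208, 0.1023]
orientation: [3.139, 0.001, 1.534]
wrist_force: [-9.2, 0.6, 9.1]
width: 0.0288
gripper_force: 50.0
```

```bash
python3 -m jog '[[-1,[0,0,0.05],[0,0,0]],[-1,[0,0,0.05],[0,0,0]],[-1,[0,0,0.05],[0,0,0]],[-1,[0,0,0],[0,0,0]],[-1,[0,0,0],[0,0,0]],[-1,[0,0,0],[0,0,0]],[-1,[0,0,0],[0,0,0]],[-1,[0,0,0],[0,0,0]],[-1,[0,0,0],[0,0,0]],[-1,[0,0,0],[0,0,0]]]'
```

```text
time: 27.2
position: [0.6286, -0.0209, 0.1022]
orientation: [3.137, 0.001, 1.534]
wrist_force: [-15.9, 0.6, 22.8]
width: 0.0293
gripper_force: 50.1
```

```bash
python3 -m jog '[[-1,[0,0,-0.1],[0,0,0]],[-1,[0,0,-0.05],[0,0,0]],[-1,[0,0,0],[0,0,0]],[1,[0,0,0],[0,0,0]],[1,[0,0,0],[0,0,0]],[1,[0,0,0],[0,0,0]],[1,[0,0,0],[0,0,0]],[1,[0,0,0],[0,0,0]],[1,[0,0,0],[0,0,0]],[1,[0,0,0],[0,0,0]]]'
python3 -m jog '[[1,[0,0,-0.3],[0,0,0]],[1,[0,0,-0.8],[0,0,0]],[1,[0,0,-1],[0,0,0]],[1,[0,0,-1],[0,0,0]],[1,[0,0,-1],[0,0,0]],[1,[0,0,-1],[0,0,0]],[1,[0,0,-0.5],[0,0,0]],[1,[0,0,0],[0,0,0]],[1,[0,0,0],[0,0,0]],[1,[0,0,0],[0,0,0]]]'
python3 - <<'E'
from h import *
im,d=snap('wrist','w6.png'); im2,d2=snap('side')
for k in ('grip_post','long_pin_seat','long_pin'):
    for r in mark_of('wrist',k)[:1]: print(k,round(r['conf'],2),r['position'],at_d('wrist',r['position'],d))
w=d[140:200,230:285]; 
H=np.array([[at_d('wrist',(r,c),d)[2] for c in range(230,285,3)] for r in range(140,210,3)])
print(np.round(H*1000).astype(int))
a=cv2.resize(im[60:230,180:350,::-1],(400,400),interpolation=cv2.INTER_CUBIC);b=cv2.resize(im2[120:360,190:390,::-1],(400,480),interpolation=cv2.INTER_CUBIC)[:400]
cv2.imwrite('pics/c6.png',np.hstack([a,b]))
E
```

```text
time: 28.2
position: [0.6285, -0.0207, 0.0984]
orientation: [3.141, -0.0, 1.534]
wrist_force: [0.4, -0.0, -0.2]
width: 0.0817
gripper_force: 0.0
time: 29.2
position: [0.6278, -0.0206, 0.2648]
orientation: [-3.139, -0.0, 1.534]
wrist_force: [-0.9, -0.4, 0.2]
width: 0.0939
gripper_force: 0.0
grip_post 0.57 [104.2, 253.0] [0.62586127 0.05944556 0.116161  ]
long_pin_seat 0.82 [174.7, 262.5] [ 0.63326986 -0.01340991  0.11719477]
long_pin 0.88 [326.1, 153.0] [ 4.42633527e-01 -2.89494089e-01 -2.66935448e-04]
[[ 13  13  14  12  13  71  71  70  70  72  71  70  70  72  14  12  12  12
   13]
 [ 13  13  13  14  15  70  71  73  70  71  71  72  72  72  14  12  14  13
   14]
 [ 13  13  14  13  12  70  71  70  71  72  69  71  71  70  14  15  13  13
   14]
 [ 13  13  13  12  12  71  72  70  70  71  72  71  71  71  12  13  13  14
   14]
 [ 13  14  14  62  62  71  71  71  70  71  70  70  71  71  63  53  53  52
   53]
 [ 12  13  85  87  88  87  87  89  87  88  88  86  88  85  86  87  87  89
   87]
 [ 12  13  87  85  88  88  87  87  86  86  86  88  86  87  87  87  86  88
   86]
 [ 13  13  86  87  88  87 
[... 651 characters left out ...]
 117 118 119 118 117 117 118  87  86  87  87
   88]
 [  1   1  87  88  86  87 119 119 117 117 118 118 117 118  87  88  87  86
   87]
 [  1   0  88  86  88  87 434 117 118 118 118 117 118  88  87  87  87  86
   88]
 [  1   0  87  87  86  88  87  87 118 118 117 117  87  88  87  87  87  87
   88]
 [  3   2   2   1   1   1   1  -1   2   0   1   2   2   0   2   1   1   2
    0]
 [  1   1   2   0   2  -1   1   2   1   1   1   1   1   2  -1   1   1   3
    0]
 [  2   2   2   1   1   1   1   1   1   2   0   0   2   2   2   1   0   0
    1]
 [  0   1   3   1   1   1   1   1   0   0   3   1   1   2   2   1   0   1
    1]
 [  1   0   0   0   1   1   1   0   2   3   2   0   1   1   2   0   1   3
    1]]
```

View pics/c6.png

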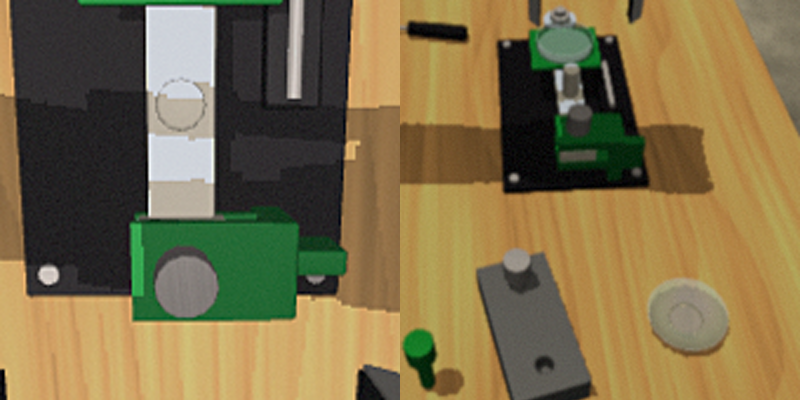

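The head's top is at 117.5 mm with the fork top reading 87, so the 30 mm head sits flush. The arm is home, the short pin is still in the stand, and the dish and driver are undisturbed.

```bash
python3 -c "
from rig import ctrl
print(ctrl.job_done())"
```

```text
the job is handed in; nothing more can be done
None
```

The job is handed in at about 29 s of robot time: the arm is home against its stop, the long pin is pushed through fork and lug with its head flush on the fork (it held firm at 23 N), and the short pin, dish and screwdriver were left alone.

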